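# Hang the sample pail on the tare scale

## Robot

A 7-joint arm with a two-finger parallel gripper is mounted at the origin on the work surface. World frame = base frame: x ahead of the robot, y to its left, z up, the work surface at z = 0. Lengths are in m, angles in degrees, forces in N, time in s.
With the tool pointing down it reaches from about 0.425 to 0.95 m from the base axis. Payload 16.7 kg.
Tool frame: the origin (TCP) lies at the very end of the fingers, on their centre line; the grasp point (between the pads) lies pinch_z behind it (pinch_z is the distance from the TCP to the grasp point, in m); x points along the fingers, z is the direction in which the jaws open and shut, and the axes are right-handed (so a half turn about x gives the same grasp; the last joint's range is limited). The gripper opens to 94 mm and grips with 3 to 60 N. Pads are 16 mm wide; open, the fingers measure 119 mm over their backs; the gripper's body (75 mm by 177 mm) begins 78 mm behind the grasp point.
Start: joints at [61.679, 24.414, 4.234, 92.017, -1.954, 63.644, -3.845], TCP at [0.228, -0.635, 0.205] pointing down, gripper open.
Joint ranges: [-163.25, 163.25], [-28.42, 122.38], [-70.27, 78.77], [12.13, 141.07], [-58.53, 238.53], [9.26, 117.41], [-156.51, 156.51]. Speed limits (degrees/s): [108.29, 108.29, 136.94, 136.94, 172.46, 172.46, 172.46].

## Interface

Orientations are given as a 3x3 rotation matrix whose columns are the frame's x, y, z axes.
In Python, from station import * gives the robot as it stands.
- The arm moves only by the tool move_arm, never from a script. Its argument "series" is a list of rows, each an object of numbers: "x", "y", "z": the shift along the world's x, y, z in m; "ax", "ay", "az": the turn, a rotation vector about the world's x, y, z in degrees; "jaw": the finger opening in m, from 0 to 0.094. In form: [{"x": .., "y": .., "z": .., "ax": .., "ay": .., "az": .., "jaw": ..}, ...]. A call has 1 to 8 rows; each row shifts and turns the commanded pose from where the row before left it; what a row does not reach is not made up. A row lasts 1/10 s, in which the tool goes at most 50 mm and 8.59 degrees, less where a joint would pass 70% of its speed; a pose out of reach is approached as far as the arm can. A call with a gripper value outside its range is refused whole. The fingers move at their own pace and stop on an object; "force" is the grip in N (left out, the last holds). Time passes only in rows, so rows that do not move let the fingers close. It gives the time, the measured TCP pose, the force and the opening at its end, in the units of the state.
- get_state(): the state, without advancing time (a new reading comes with each control period).
- grab_frame(name): name is "scene" or "top" or "wrist"; returns (picture, depth): 480x640x3 uint8, red, green, blue; 480x640 float32, m along the optical axis (not along the pixel's ray), 0 where there is no reading.
- camera_model(name): a dict with "camera_matrix" (3x3 intrinsics, pixels), "k1" (the pictures are not rectified: a ray, as slopes to the right and down, at radius r is drawn at 1 + k1 r^2 times it, then the intrinsics apply), "R" (3x3) and "t" (3): a world point X has camera coordinates R X + t; the wrist camera has in their place "hand_eye" (4x4, takes a point from camera to tool coordinates, whose origin is the TCP and whose axes are the tool frame's). Camera axes: x right, y down, z forward; pixel columns grow to the right and rows downward; lengths in m; the calibration is good to about 2 mm. A picture is of the moment at which its call begins: read the wrist's pose just before it. camera_model takes no time and is no camera call.
- finish_job(): hands the job in, once; it reports no verdict.
Trained networks look in the newest picture that a camera, given by its name, has taken for a name from the list of things; names that differ only in an ending like _2 or _b are one class to them, and where a whole thing is asked for, a point or a joint stands for the part that bears it (a point fixed in the world has none). Each returns a list of dicts, best first, with "confidence" (0 to 1); they miss things now and then, are a little off and sometimes report something else, mostly with a low value. They report only what shows in the picture. A call takes as long as a camera call. They do not tell look-alikes from the thing itself.
- recognise(camera, thing): "bbox" ([left, top, right, bottom] as shares, 0 to 1, of the picture: columns of its width, rows of its height, round what is visible of it).
The state is a dict: "time_s": time; "joint_positions": joint angles; "qvel": joint speeds; "joint_torque": joint torques, N m; "tool_pos": TCP position; "ee_rot": TCP orientation; "ft_force": force on the tool from outside, world axes, zero at the start; "wrist_torque": the same for the moment, N m; "finger_gap": finger opening in m.
Only numpy, scipy, OpenCV 4.12 (cv2) and the standard library are available. Lean on these libraries where they do the work, as an engineer would, in place of code of your own. Each camera call takes 0.05 s, during which the arm holds its last target. There are 200 camera calls.

## Task

In this grain-testing lab, the empty blue-banded pail has to be tared. Bring the pail to the hanging scale so that its bail handle stands over the lowered hook, then throw the orange lift handle a full quarter turn to its raised stop, so that the hook picks the pail up by its bail and it hangs still, roughly level and clear of the bench. Do not tip the pail, and leave the jar, the dish and the brush where they are.

Things in the scene. Friction and masses are not known exactly. Their poses are not given: they have to be found in the camera images.
- pail: loose open steel pail with a blue band, 130 (x) x 100 (y) x 80 mm high, walls 4 mm, 0.3 to 0.6 kg. A rigid upright blue bail of 8 mm wire spans it in its y-z plane at x = 0: feet at y +-46 mm on the rim, sides up to y +-42, z 150 mm, then arching in to the top, wire centre z 176 mm (170 at y +-24). Origin: centre of the underside; z up. Symmetric under a half turn.
- bail_mid (a point): underside of the bail wire at its top middle, 172 mm above the pail's origin; axes as the pail's
- hook: scale's hook carriage on a 24 mm column: a dark 8 mm wire arm reaching 140 mm from the column along its -x, roughly towards the robot, to an upturned red tip. Origin on the column's axis at seat height; z up. Only the lift handle moves it, straight up. The column's 12 mm base plate starts 30 mm in front (-x) of its axis; further out the bench under the hook is clear.
- hook_seat (a point): top of the wire at the hook's seat, 120 mm from the column axis; axes as the hook's. Height 139 mm lowered, 183 mm raised. Red tip: 20 mm further to -x, top 13 mm above the seat; from 25 mm behind the seat (+x) the wire is 8 to 10 mm above it. Lowered, it all passes under the bail of a pail standing on the bench; the bail's plane should be across the hook within 30 degrees.
- lift_handle (a joint): angle of the orange lift handle about its vertical axis: 0 = lowered (points along the hook's -x), 1.571 = raised (points along the hook's -y). It grows counter-clockwise seen from above, has a firm stop at each end, stays where it is left, and takes about 3 to 8 N at the grip. The hook rises in step with it, 28 mm per rad
- handle_grip (a point): middle of the handle's upright round grip, 20 mm diameter, from z 46 to 80 mm, 75 mm from the handle's axis; this point is at z 68 mm; a 16 x 10 mm flat bar at z 44 to 54 mm joins it to the axis
- handle_axis (a point): point on the handle's vertical turning axis at z 50 mm, fixed to the scale, 20 mm to -x and 150 mm to -y of the hook seat, on a 40 mm high white housing (70 mm wide along the hook's y, reaching from 50 mm in front of this axis to 120 mm behind it); axes as the hook's
- jar: bystander: amber glass jar with blue lid, 64 mm diameter, 115 mm high, origin at the centre of its underside
- dish: bystander: white ceramic dish, 90 mm diameter, 22 mm high, origin at the centre of its underside
- brush: bystander: small brush lying along its x with its handle to -x, about 200 mm long and under 35 mm high
Things that resemble listed ones, but are neither listed nor needed, are in the scene too. Of the things that look like the pail, take the one that is nearest to the robot's base at the start.

How it is judged:
By the outcome, as a careful person would: the job done as asked, in the order asked, and still so for the second after the job is handed in, with the robot touching nothing.
It also fails if it takes over 58 s, if anything falls off the work surface, if the arm or the gripper's body presses on something with over 40 N, if the wrist force passes 120 N, or if a joint passes its speed limit or range.

## Working session

There is one attempt and no reset: what is moved stays moved. The work goes in short steps, Python scripts to look and compute and a tool call to move; the robot and the scene stay as the last step left them, time stands still between calls to the robot, and variables do not carry over. Pictures are saved under pics/ and viewed, about 8 in all and at most 12, crops included, and the job is handed in when it is done.

Besides the shell and the picture viewer there is one more tool, called after "Call:" as a command line: name --argument value ..., lists and objects as JSON in quotes. move_arm: Moves the arm, as the interface text tells. Its arguments: {"type":"object","properties":{"series":{"type":"array","items":{"type":"object","properties":{"x":{"type":"number"},"y":{"type":"number"},"z":{"type":"number"},"ax":{"type":"number"},"ay":{"type":"number"},"az":{"type":"number"},"jaw":{"type":"number"}}}},"force":{"type":"number"}},"required":["series"]}

```bash
mkdir -p pics; ls; cat > h.py <<'E'
from station import *
import numpy as np, cv2
def und(px,cm):
    K=np.array(cm["camera_matrix"]); d=np.array([cm["k1"],0,0,0,0.])
    return cv2.undistortPoints(np.array(px,float).reshape(-1,1,2),K,d).reshape(-1,2)
def world(name,px,depth,st=None):
    cm=camera_model(name); px=np.atleast_2d(px); s=und(px,cm)
    z=np.array([depth[int(v),int(u)] for u,v in px])
    c=np.c_[s*z[:,None],z]
    if "R" in cm: return (c-np.array(cm["t"]))@np.array(cm["R"])
    H=np.array(cm["hand_eye"]); p=c@H[:3,:3].T+H[:3,3]
    return p@np.array(st["ee_rot"]).T+np.array(st["tool_pos"])
def cloud(name,depth,st=None,step=1):
    v,u=np.mgrid[0:480:step,0:640:step]; m=depth[v,u]>0
    px=np.c_[u[m],v[m]]
    return px,world(name,px,depth,st)
def save(n,im): cv2.imwrite("pics/"+n,im[...,::-1])
E
python3 - <<'E'
from h import *
st=get_state(); print({k:np.round(v,3).tolist() for k,v in st.items()})
for c in ["top","scene"]:
    im,d=grab_frame(c); save(c+"0.png",im); np.savez("/tmp/"+c,im=im,d=d)
    for t in ["pail","hook","lift_handle","handle_grip","jar","dish","brush"]:
        print(c,t,[(np.round(np.array(r["bbox"])*[640,480,640,480]).astype(int).tolist(),round(r["confidence"],2)) for r in recognise(c,t)[:4]])
    print(camera_model(c))
print(camera_model("wrist"))
import station; print([n for n in dir(station) if not n.startswith('_')])
E
```

```text
pics
{'time_s': 0.0, 'joint_positions': [61.679, 24.449, 4.231, 92.052, -1.952, 63.645, -3.847], 'qvel': [0.042, -0.039, -0.089, 0.078, -0.023, 0.027, -0.048], 'joint_torque': [0.002, -93.58, 3.667, -45.419, -0.049, 0.02, 0.0], 'tool_pos': [0.228, -0.635, 0.205], 'ee_rot': [[-0.001, 0.941, 0.338], [0.001, 0.338, -0.941], [-1.0, -0.0, -0.001]], 'ft_force': [0.217, 0.226, -1.119], 'wrist_torque': [0.024, -0.001, 0.054], 'finger_gap': 0.094}
top pail [([234, 241, 297, 308], 0.74), ([388, 189, 452, 249], 0.66)]
top hook [([263, 160, 284, 233], 0.88)]
top lift_handle [([326, 246, 342, 291], 0.6)]
top handle_grip [([327, 245, 339, 292], 0.84)]
top jar [([172, 184, 211, 222], 0.95)]
top dish [([159, 233, 194, 268], 0.67), ([261, 160, 285, 233], 0.57)]
top brush [([420, 273, 472, 352], 0.95)]
{'camera_matrix': array([[435.76743121,   0.        , 323.24239038],
       [  0.        , 435.76743121, 243.94771988],
       [  0.        ,   0.        ,   1.        ]]), 'k1': -0.007402747104732394, 'R': array([[-0.01631634, -0.99965853,  0.02041084],
       [-0.98175596,  0.01214972, -0.18975675],
 
[... 886 characters left out ...]
array([ 0.08807367, -0.35277859,  1.44126984])}
{'camera_matrix': array([[392.08155087,   0.        , 320.55065337],
       [  0.        , 392.08155087, 239.43230708],
       [  0.        ,   0.        ,   1.        ]]), 'k1': -0.053322979142464394, 'hand_eye': array([[-5.24637036e-04, -2.38023522e-01,  9.71259249e-01,
        -1.80149393e-01],
       [-3.22891768e-04, -9.71259291e-01, -2.38023706e-01,
         6.73818695e-02],
       [ 9.99999810e-01, -4.38487668e-04,  4.32702760e-04,
         5.03821739e-04],
       [ 0.00000000e+00,  0.00000000e+00,  0.00000000e+00,
         1.00000000e+00]])}
['MotionError', 'camera_model', 'finish_job', 'get_state', 'grab_frame', 'pinch_z', 'recognise']
```

```bash
python3 - <<'E'
from h import *
ims=[np.load(f"/tmp/{c}.npz")["im"] for c in ["top","scene"]]
a=cv2.resize(ims[0][140:370,140:490],(800,526),interpolation=cv2.INTER_CUBIC); save("topc.png",a)
b=cv2.resize(ims[1][180:370,150:490],(800,447),interpolation=cv2.INTER_CUBIC); save("scenec.png",b)
print(pinch_z)
E
```

```text
0.0188
```

View pics/topc.png

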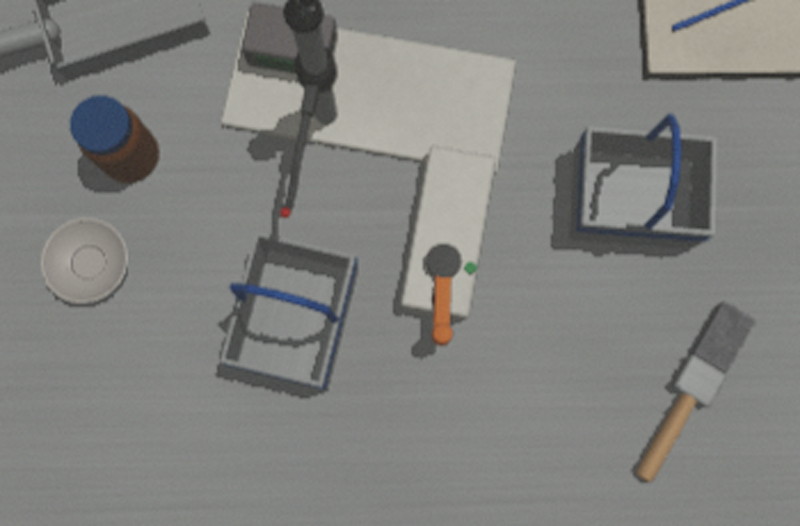

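View pics/scenec.png

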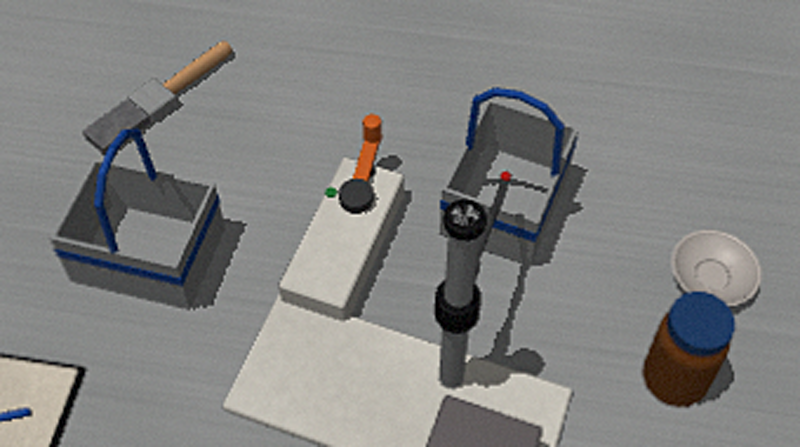

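Two pail look-alikes in the top view: A around (265,275) and B around (420,219). I'll measure both distances, plus the hook and handle.

```bash
cat > m.py <<'E'
from h import *
def masks(im):
    hsv=cv2.cvtColor(im,cv2.COLOR_RGB2HSV).astype(int); h,s,v=hsv[...,0],hsv[...,1],hsv[...,2]
    return dict(blue=(h>100)&(h<130)&(s>120)&(v>50), red=((h<4)|(h>174))&(s>150)&(v>90), orange=(h>5)&(h<16)&(s>170)&(v>120))
def pts(c,im,d,col,box,st=None):
    m=masks(im)[col]&(d>0); b=np.zeros_like(m); b[box[1]:box[3],box[0]:box[2]]=1
    v,u=np.nonzero(m&b); 
    return np.c_[u,v],world(c,np.c_[u,v],d,st)
E
python3 - <<'E'
from m import *
B={"top":dict(A=(225,235,305,315),B=(380,180,460,255),red=(255,215,290,245),orange=(320,240,350,300)),
"scene":dict(A=(335,215,400,300),B=(165,225,255,320),red=(350,245,375,265),orange=(295,225,320,260))}
for c in B:
    z=np.load(f"/tmp/{c}.npz"); im,d=z["im"],z["d"]
    for k,b in B[c].items():
        px,p=pts(c,im,d,{"A":"blue","B":"blue"}.get(k,k),b)
        print(c,k,len(p),np.round(np.median(p,0),3),"zmin/max",np.round(np.percentile(p[:,2],[2,98]),3))
        if k in"AB":
            q=p[(p[:,2]>.10)&(p[:,2]<.19)]
            mu=q.mean(0); w,V=np.linalg.eigh(np.cov(q[:,:2].T)); pr=(q[:,:2]-mu[:2])@V[:,1]
            mid=mu[:2]+V[:,1]*(pr.max()+pr.min())/2
            print("  bail n",len(q),"mid",np.round(mid,4),"dir(y-axis)",np.round(np.degrees(np.arctan2(V[1,1],V[0,1])),1),"len",round(np.ptp(pr),3),"resid",round(w[0]**.5,4),"ztop",np.round(q[:,2].max(),3),"dist",np.hypot(*mid).round(3))
        else: 
            t=p[p[:,2]>np.percentile(p[:,2],80)]; print("  top",np.round(t.mean(0),4), "min/max",p.min(0).round(3),p.max(0).round(3))
    # hook wire: dark points with z .1-.17
    px,p=cloud(c,d)
    hsv=im[px[:,1],px[:,0]].max(1)
    s=(p[:,2]>.125)&(p[:,2]<.165)&(hsv<90)&(p[:,0]>.5)&(abs(p[:,1]-.1)<.15)
    q=p[s]
    if len(q):
        print(c,"wire n",len(q)); 
        for x in np.arange(q[:,0].min(),q[:,0].max(),.02):
            r=q[(q[:,0]>=x)&(q[:,0]<x+.02)]
            if len(r): print("   ",np.round(np.median(r,0),3),len(r),np.ptp(r[:,1]).round(3))
E
```

```text
top A 110 [0.526 0.108 0.175] zmin/max [0.155 0.181]
  bail n 110 mid [0.5274 0.1125] dir(y-axis) 75.6 len 0.088 resid 0.0014 ztop 0.181 dist 0.539
top B 95 [ 0.642 -0.242  0.176] zmin/max [0.155 0.182]
  bail n 95 mid [ 0.6487 -0.243 ] dir(y-axis) 175.0 len 0.083 resid 0.0015 ztop 0.184 dist 0.693
top red 9 [0.606 0.109 0.156] zmin/max [0.153 0.157]
  top [0.606  0.1081 0.1567] min/max [0.603 0.107 0.153] [0.609 0.111 0.157]
top orange 4 [ 0.501 -0.032  0.08 ] zmin/max [0.057 0.081]
  top [ 0.5024 -0.0296  0.0813] min/max [ 0.496 -0.033  0.055] [ 0.532 -0.03   0.081]
top wire n 310
    [0.517 0.069 0.143] 10 0.079
    [0.536 0.153 0.138] 5 0.003
    [0.613 0.106 0.151] 8 0.006
    [0.627 0.104 0.144] 31 0.009
    [0.646 0.1   0.15 ] 33 0.009
    [0.666 0.097 0.151] 34 0.011
    [0.685 0.092 0.152] 37 0.011
    [0.704 0.087 0.156] 56 0.013
    [0.726 0.081 0.157] 83 0.031
    [0.737 0.072 0.161] 13 0.036
scene A 373 [0.54  0.125 0.12 ] zmin/max [0.047 0.178]
  bail n 219 mid [0.533  0.1126] dir(y-axis) 75.8 len 0.095 resid 0.0017 ztop 0.18 dist 0.545
scene B 512 [ 0.693 -0.242  0.081] zmin/max [0.048 0.177]
  bail n 225 mid [ 0.655 -0.243] dir(y-axis) 174.3 len 0.093 resid 0.0021 ztop 0.179 dist 0.699
scene red 12 [0.61  0.108 0.153] zmin/max [0.151 0.155]
  top [0.6089 0.1092 0.1552] min/max [0.606 0.105 0.151] [0.613 0.112 0.155]
scene orange 134 [ 0.528 -0.036  0.054] zmin/max [0.05 0.08]
  top [ 0.5051 -0.0342  0.079 ] min/max [ 0.498 -0.045  0.05 ] [ 0.563 -0.026  0.081]
scene wire n 363
    [0.524 0.073 0.144] 33 0.074
    [0.544 0.154 0.14 ] 31 0.016
    [0.617 0.108 0.145] 20 0.009
    [0.629 0.105 0.142] 27 0.009
    [0.651 0.101 0.148] 25 0.008
    [0.673 0.098 0.15 ] 24 0.008
    [0.689 0.094 0.151] 17 0.005
    [0.708 0.094 0.155] 11 0.002
    [0.738 0.095 0.164] 4 0.031
    [0.757 0.091 0.156] 82 0.037
    [0.763 0.082 0.15 ] 89 0.023
```

Pail A is nearest to the base, at 0.54 m against 0.70 m for B. I'll move over it and confirm it with a wrist crop before gripping.

Call:
move_arm --series '[{"x": 0.023, "y": 0.042, "z": 0.012, "az": 3.5, "jaw": 0.06}, {"x": 0.023, "y": 0.042, "z": 0.012, "az": 3.5}, {"x": 0.023, "y": 0.042, "z": 0.012, "az": 3.5}, {"x": 0.023, "y": 0.042, "z": 0.012, "az": 3.5}, {"x": 0.023, "y": 0.042, "z": 0.012, "az": 3.5}, {"x": 0.023, "y": 0.042, "z": 0.012, "az": 3.5}, {"x": 0.023, "y": 0.042, "z": 0.012, "az": 3.5}, {"x": 0.023, "y": 0.042, "z": 0.012, "az": 3.5}]'

```text
$.series[0]: bad value
```

Call:
move_arm --series '[{"x": 0.013, "y": 0.047, "az": 3.5}, {"x": 0.013, "y": 0.047, "az": 3.5}, {"x": 0.013, "y": 0.047, "az": 3.5}, {"x": 0.013, "y": 0.047, "az": 3.5}, {"x": 0.013, "y": 0.047, "az": 3.5}, {"x": 0.013, "y": 0.047, "az": 3.5}, {"x": 0.013, "y": 0.047, "az": 3.5}, {"x": 0.013, "y": 0.047, "az": 3.5}]'

```text
$.series[0]: bad value
```

Call:
move_arm --series '[{"x": 0.023, "y": 0.042, "z": 0.012, "ax": 0, "ay": 0, "az": 3.5, "jaw": 0.06}, {"x": 0.023, "y": 0.042, "z": 0.012, "ax": 0, "ay": 0, "az": 3.5, "jaw": 0.06}, {"x": 0.023, "y": 0.042, "z": 0.012, "ax": 0, "ay": 0, "az": 3.5, "jaw": 0.06}, {"x": 0.023, "y": 0.042, "z": 0.012, "ax": 0, "ay": 0, "az": 3.5, "jaw": 0.06}, {"x": 0.023, "y": 0.042, "z": 0.012, "ax": 0, "ay": 0, "az": 3.5, "jaw": 0.06}, {"x": 0.023, "y": 0.042, "z": 0.012, "ax": 0, "ay": 0, "az": 3.5, "jaw": 0.06}, {"x": 0.023, "y": 0.042, "z": 0.012, "ax": 0, "ay": 0, "az": 3.5, "jaw": 0.06}, {"x": 0.023, "y": 0.042, "z": 0.012, "ax": 0, "ay": 0, "az": 3.5, "jaw": 0.06}]'

```text
time_s: 1.6
tool_pos: [0.4126, -0.2975, 0.3023]
ee_rot: [[0.0, 0.671, 0.742], [-0.001, 0.742, -0.671], [-1.0, -0.0, 0.001]]
ft_force: [0.8, -0.5, -0.1]
finger_gap: 0.0603
```

Call:
move_arm --series '[{"x": 0.013, "y": 0.047, "z": 0, "ax": 0, "ay": 0, "az": 3.5, "jaw": 0.06}, {"x": 0.013, "y": 0.047, "z": 0, "ax": 0, "ay": 0, "az": 3.5, "jaw": 0.06}, {"x": 0.013, "y": 0.047, "z": 0, "ax": 0, "ay": 0, "az": 3.5, "jaw": 0.06}, {"x": 0.013, "y": 0.047, "z": 0, "ax": 0, "ay": 0, "az": 3.5, "jaw": 0.06}, {"x": 0.013, "y": 0.047, "z": 0, "ax": 0, "ay": 0, "az": 3.5, "jaw": 0.06}, {"x": 0.013, "y": 0.047, "z": 0, "ax": 0, "ay": 0, "az": 3.5, "jaw": 0.06}, {"x": 0.013, "y": 0.047, "z": 0, "ax": 0, "ay": 0, "az": 3.5, "jaw": 0.06}, {"x": 0.013, "y": 0.047, "z": 0, "ax": 0, "ay": 0, "az": 3.5, "jaw": 0.06}]'

```text
time_s: 2.4
tool_pos: [0.5163, 0.0786, 0.3019]
ee_rot: [[0.001, 0.244, 0.97], [-0.0, 0.97, -0.244], [-1.0, 0.0, 0.001]]
ft_force: [1.5, -1.8, 0.7]
finger_gap: 0.0598
```

```bash
cat > w.py <<'E'
from m import *
import sys
st=get_state(); im,d=grab_frame("wrist"); save(sys.argv[1],im); np.savez("/tmp/w",im=im,d=d)
print("tcp",np.round(st["tool_pos"],4),"zang",np.degrees(np.arctan2(st["ee_rot"][1][2],st["ee_rot"][0][2])).round(1),"t",round(st["time_s"],2))
for col in ["blue","red","orange"]:
    px,p=pts("wrist",im,d,col,(0,0,640,480),st)
    if not len(p): print(col,0); continue
    print(col,len(p),px.min(0),px.max(0),p.min(0).round(3),p.max(0).round(3))
    if col=="blue":
        q=p[(p[:,2]>.12)&(p[:,2]<.24)]
        if len(q)>20:
            r=cv2.fitLine(q[:,:2].astype(np.float32),cv2.DIST_HUBER,0,.01,.01).ravel(); v=r[:2]; pr=(q[:,:2]-r[2:])@v
            print("  mid",(r[2:]+v*(pr.max()+pr.min())/2).round(4),"ang",np.degrees(np.arctan2(v[1],v[0])).round(1),"len",np.ptp(pr).round(3),"ztop",np.percentile(q[:,2],98).round(3))
    else:
        t=p[p[:,2]>p[:,2].max()-.006]; print("  top mean",t.mean(0).round(4),"minmax mid",((t.min(0)+t.max(0))/2).round(4))
E
python3 w.py w1.png
```

```text
tcp [0.5163 0.0786 0.3019] zang -14.1 t 2.4
blue 954 [321 127] [330 236] [0.514 0.068 0.151] [0.542 0.156 0.182]
  mid [0.528  0.1121] ang 75.6 len 0.091 ztop 0.181
red 91 [413 162] [423 171] [0.601 0.103 0.152] [0.611 0.111 0.158]
  top mean [0.6054 0.1073 0.1554] minmax mid [0.606 0.107 0.155]
orange 456 [326 289] [382 319] [ 0.493 -0.044  0.052] [0.56  0.066 0.304]
  top mean [0.5433 0.0652 0.3031] minmax mid [0.5433 0.0651 0.3033]
```

View pics/w1.png

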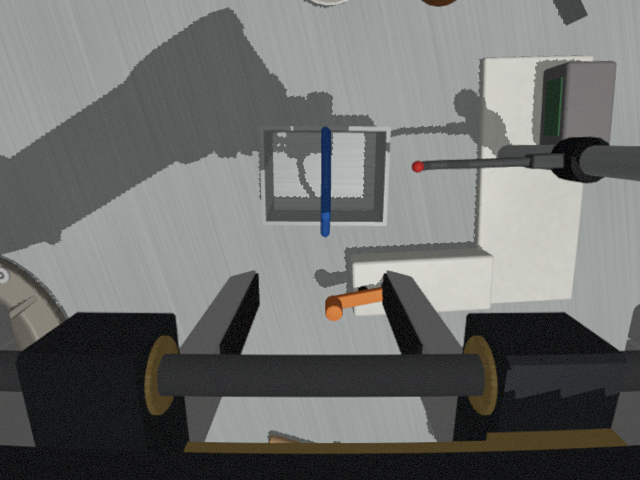

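Wrist view: pail A has its bail at (325,180), the red hook tip is at (418,166), and the orange grip is at (333,312). Pail A is confirmed. I'll grip the top of the bail.

Call:
move_arm --series '[{"x": 0.006, "y": 0.017, "z": -0.03, "ax": 0, "ay": 0, "az": 0, "jaw": 0.06}, {"x": 0.006, "y": 0.0165, "z": -0.03, "ax": 0, "ay": 0, "az": 0, "jaw": 0.06}, {"x": 0, "y": 0, "z": -0.03, "ax": 0, "ay": 0, "az": 0, "jaw": 0.06}, {"x": 0, "y": 0, "z": -0.027, "ax": 0, "ay": 0, "az": 0, "jaw": 0.06}, {"x": 0, "y": 0, "z": -0.02, "ax": 0, "ay": 0, "az": 0, "jaw": 0.06}, {"x": 0, "y": 0, "z": 0, "ax": 0, "ay": 0, "az": 0, "jaw": 0.03}, {"x": 0, "y": 0, "z": 0, "ax": 0, "ay": 0, "az": 0, "jaw": 0.015}, {"x": 0, "y": 0, "z": 0, "ax": 0, "ay": 0, "az": 0, "jaw": 0.0}]' --force 25

```text
time_s: 3.25
tool_pos: [0.5288, 0.1104, 0.1658]
ee_rot: [[0.002, 0.246, 0.969], [0.0, 0.969, -0.246], [-1.0, 0.001, 0.002]]
ft_force: [-0.6, -0.0, -0.6]
finger_gap: 0.0395
```

Call:
move_arm --series '[{"x": 0, "y": 0, "z": 0, "ax": 0, "ay": 0, "az": 0, "jaw": 0.0}, {"x": 0, "y": 0, "z": 0, "ax": 0, "ay": 0, "az": 0, "jaw": 0.0}, {"x": 0, "y": 0, "z": 0, "ax": 0, "ay": 0, "az": 0, "jaw": 0.0}, {"x": 0, "y": 0, "z": 0, "ax": 0, "ay": 0, "az": 0, "jaw": 0.0}]' --force 25

```text
time_s: 3.65
tool_pos: [0.5283, 0.1103, 0.1647]
ee_rot: [[0.0, 0.246, 0.969], [0.0, 0.969, -0.246], [-1.0, 0.0, 0.0]]
ft_force: [1.0, -0.8, 1.1]
finger_gap: 0.0077
```

Call:
move_arm --series '[{"x": 0, "y": 0, "z": 0.003, "ax": 0, "ay": 0, "az": 0, "jaw": 0.0}, {"x": 0, "y": 0, "z": 0.004, "ax": 0, "ay": 0, "az": 0, "jaw": 0.0}, {"x": 0.01, "y": -0.001, "z": 0, "ax": 0, "ay": 0, "az": 0.5, "jaw": 0.0}, {"x": 0.018, "y": -0.0015, "z": 0, "ax": 0, "ay": 0, "az": 0.5, "jaw": 0.0}, {"x": 0.022, "y": -0.002, "z": 0, "ax": 0, "ay": 0, "az": 0.5, "jaw": 0.0}, {"x": 0.022, "y": -0.002, "z": 0, "ax": 0, "ay": 0, "az": 0.5, "jaw": 0.0}, {"x": 0.016, "y": -0.0015, "z": 0, "ax": 0, "ay": 0, "az": 0.5, "jaw": 0.0}, {"x": 0.0096, "y": -0.001, "z": 0, "ax": 0, "ay": 0, "az": 0.5, "jaw": 0.0}]'

```text
time_s: 4.45
tool_pos: [0.6272, 0.1008, 0.171]
ee_rot: [[-0.0, 0.195, 0.981], [0.0, 0.981, -0.195], [-1.0, 0.0, -0.0]]
ft_force: [1.2, -0.7, -3.3]
finger_gap: 0.007
```

```bash
python3 - <<'E'
from m import *
st=get_state(); print(np.round(st["tool_pos"],4),np.round(st["ft_force"],1),round(st["time_s"],2),st["finger_gap"])
im,d=grab_frame("wrist"); save("w2.png",im)
s,ds=grab_frame("scene"); save("s2.png",cv2.resize(s[180:360,260:480],(660,540)))
px,p=pts("wrist",im,d,"red",(0,0,640,480),st); print("red",len(p),p.mean(0) if len(p) else 0)
px,p=pts("scene",s,ds,"red",(300,200,420,300)); print("red scene",len(p),p.mean(0) if len(p) else 0)
E
```

```text
[0.6272 0.1008 0.171 ] [ 1.2 -0.7 -3.3] 4.45 0.006997306326290216
red 239 [0.60643323 0.10820054 0.15561003]Traceback (most recent call last):
  File "<stdin>", line 6, in <module>
  File "m.py", line 8, in pts
    return np.c_[u,v],world(c,np.c_[u,v],d,st)
                      ~~~~~^^^^^^^^^^^^^^^^^^^
  File "h.py", line 7, in world
    cm=camera_model(name); px=np.atleast_2d(px); s=und(px,cm)
                                                   ~~~^^^^^^^
  File "h.py", line 5, in und
    return cv2.undistortPoints(np.array(px,float).reshape(-1,1,2),K,d).reshape(-1,2)
           ~~~~~~~~~~~~~~~~~~~^^^^^^^^^^^^^^^^^^^^^^^^^^^^^^^^^^^^^^^^
cv2.error: OpenCV(4.12.0) /io/opencv/modules/calib3d/src/undistort.dispatch.cpp:347: error: (-215:Assertion failed) CV_IS_MAT(_src) && CV_IS_MAT(_dst) && (_src->rows == 1 || _src->cols == 1) && (_dst->rows == 1 || _dst->cols == 1) && _src->cols + _src->rows - 1 == _dst->rows + _dst->cols - 1 && (CV_MAT_TYPE(_src->type) == CV_32FC2 || CV_MAT_TYPE(_src->type) == CV_64FC2) && (CV_MAT_TYPE(_dst->type) == CV_32FC2 || CV_MAT_TYPE(_dst->type) == CV_64FC2) in function 'cvUndistortPointsInternal'
```

View pics/s2.png

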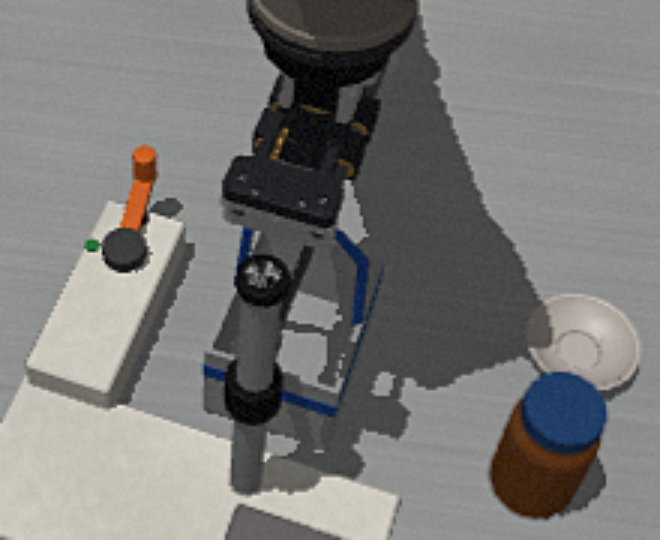

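View pics/w2.png

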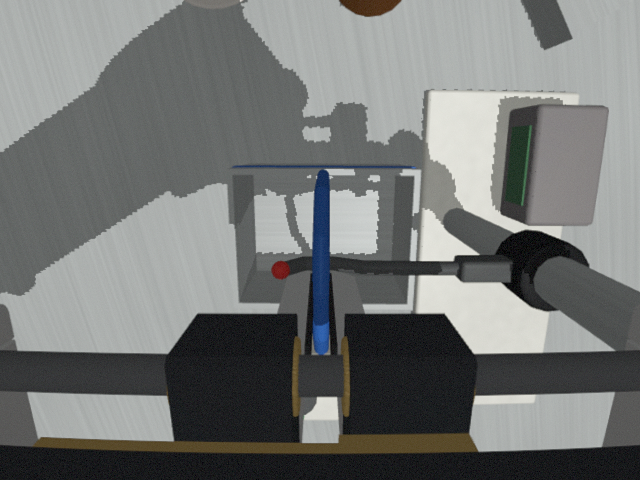

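Wrist view: the bail crosses the hook at (321,265), and the red tip at (280,270) is on the robot side. Measured, the bail is within 2 mm of the seat. I'll lower the pail, release it and rise.

Call:
move_arm --series '[{"x": -0.001, "y": 0.002, "z": -0.002, "ax": 0, "ay": 0, "az": 0, "jaw": 0.0}, {"x": 0, "y": 0, "z": -0.002, "ax": 0, "ay": 0, "az": 0, "jaw": 0.0}, {"x": 0, "y": 0, "z": -0.002, "ax": 0, "ay": 0, "az": 0, "jaw": 0.0}, {"x": 0, "y": 0, "z": -0.001, "ax": 0, "ay": 0, "az": 0, "jaw": 0.0}, {"x": 0, "y": 0, "z": 0, "ax": 0, "ay": 0, "az": 0, "jaw": 0.0}, {"x": 0, "y": 0, "z": 0, "ax": 0, "ay": 0, "az": 0, "jaw": 0.03}, {"x": 0, "y": 0, "z": 0, "ax": 0, "ay": 0, "az": 0, "jaw": 0.05}, {"x": 0, "y": 0, "z": 0, "ax": 0, "ay": 0, "az": 0, "jaw": 0.05}]'

```text
time_s: 5.35
tool_pos: [0.6248, 0.1034, 0.1646]
ee_rot: [[0.0, 0.195, 0.981], [0.0, 0.981, -0.195], [-1.0, 0.0, 0.0]]
ft_force: [-0.2, -0.5, -0.5]
finger_gap: 0.0275
```

Call:
move_arm --series '[{"x": 0, "y": 0, "z": 0.01, "ax": 0, "ay": 0, "az": 0, "jaw": 0.05}, {"x": 0, "y": 0, "z": 0.03, "ax": 0, "ay": 0, "az": 0, "jaw": 0.05}, {"x": -0.02, "y": 0, "z": 0.04, "ax": 0, "ay": 0, "az": 0, "jaw": 0.05}, {"x": -0.03, "y": 0, "z": 0.03, "ax": 0, "ay": 0, "az": 0, "jaw": 0.05}, {"x": -0.03, "y": -0.03, "z": 0, "ax": 0, "ay": 0, "az": -8, "jaw": 0.05}, {"x": 0, "y": 0, "z": 0, "ax": 0, "ay": 0, "az": 0, "jaw": 0.05}]'

```text
time_s: 5.95
tool_pos: [0.5428, 0.0704, 0.2765]
ee_rot: [[0.002, 0.337, 0.942], [-0.002, 0.942, -0.337], [-1.0, -0.001, 0.003]]
ft_force: [0.1, -1.0, -0.3]
finger_gap: 0.0498
```

```bash
python3 w.py w3.png
```

```text
tcp [0.5428 0.0704 0.2765] zang -19.7 t 5.95
blue 1470 [380  94] [419 213] [0.61  0.06  0.004] [0.664 0.152 0.182]
  mid [0.622 0.105] ang 78.6 len 0.092 ztop 0.181
red 107 [377 154] [388 164] [0.601 0.103 0.153] [0.61  0.111 0.159]
  top mean [0.6055 0.1073 0.1556] minmax mid [0.6056 0.1073 0.156 ]
orange 519 [310 291] [369 329] [ 0.494 -0.044  0.052] [ 0.56  -0.026  0.083]
  top mean [ 0.5013 -0.0352  0.0811] minmax mid [ 0.5021 -0.0351  0.0806]
```

View pics/w3.png

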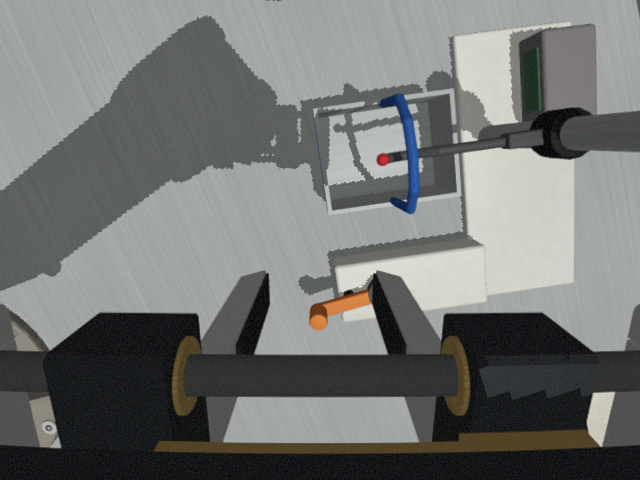

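The pail is standing, with the bail over the hook: bail mid (0.622, 0.105), 17 mm behind the tip. The hook tip at (383,159) comes through the bail, and the orange grip is at (318,322). Next is the handle grip at (0.502, -0.035).

Call:
move_arm --series '[{"x": -0.005, "y": -0.0133, "z": -0.005, "ax": 0, "ay": 0, "az": -8.2, "jaw": 0.05}, {"x": -0.005, "y": -0.0133, "z": -0.005, "ax": 0, "ay": 0, "az": -8.2, "jaw": 0.05}, {"x": -0.005, "y": -0.0133, "z": -0.005, "ax": 0, "ay": 0, "az": -8.2, "jaw": 0.05}, {"x": -0.005, "y": -0.0133, "z": -0.005, "ax": 0, "ay": 0, "az": -8.2, "jaw": 0.05}, {"x": -0.005, "y": -0.0133, "z": -0.005, "ax": 0, "ay": 0, "az": -8.2, "jaw": 0.05}, {"x": -0.005, "y": -0.0133, "z": -0.005, "ax": 0, "ay": 0, "az": -8.2, "jaw": 0.05}, {"x": -0.005, "y": -0.0133, "z": -0.005, "ax": 0, "ay": 0, "az": -8.2, "jaw": 0.05}, {"x": -0.005, "y": -0.0133, "z": -0.005, "ax": 0, "ay": 0, "az": -8.2, "jaw": 0.05}]'

```text
time_s: 6.8
tool_pos: [0.5052, -0.033, 0.2344]
ee_rot: [[0.0, 0.996, 0.086], [0.0, 0.086, -0.996], [-1.0, 0.0, -0.0]]
ft_force: [0.4, 0.6, -0.7]
finger_gap: 0.05
```

Call:
move_arm --series '[{"x": 0, "y": 0, "z": -0.03, "ax": 0, "ay": 0, "az": -8.0, "jaw": 0.05}, {"x": 0, "y": 0, "z": -0.04, "ax": 0, "ay": 0, "az": 0, "jaw": 0.05}, {"x": 0, "y": 0, "z": -0.03, "ax": 0, "ay": 0, "az": 0, "jaw": 0.05}, {"x": 0, "y": 0, "z": 0, "ax": 0, "ay": 0, "az": 0, "jaw": 0.05}]'

```text
time_s: 7.2
tool_pos: [0.503, -0.0326, 0.1314]
ee_rot: [[-0.006, 0.999, -0.048], [0.001, -0.048, -0.999], [-1.0, -0.006, -0.001]]
ft_force: [-0.6, 0.7, 1.1]
finger_gap: 0.0502
```

```bash
python3 w.py w4.png; python3 - <<'E'
from m import *
s,d=grab_frame("scene"); save("s4.png",cv2.resize(s[200:320,240:400],(800,600)))
px,p=pts("scene",s,d,"orange",(280,215,330,280)); print(len(p)); t=p[p[:,2]>.072]; print(t.mean(0) if len(t) else 0)
E
```

```text
tcp [ 0.503  -0.0326  0.1314] zang -92.7 t 7.2
blue 6040 [0 0] [639 186] [ 0.549 -0.247  0.013] [0.661 0.147 0.169]
  mid [0.6153 0.0663] ang 78.2 len 0.019 ztop 0.167
97
0Traceback (most recent call last):
  File "w.py", line 6, in <module>
    px,p=pts("wrist",im,d,col,(0,0,640,480),st)
         ~~~^^^^^^^^^^^^^^^^^^^^^^^^^^^^^^^^^^^
  File "m.py", line 8, in pts
    return np.c_[u,v],world(c,np.c_[u,v],d,st)
                      ~~~~~^^^^^^^^^^^^^^^^^^^
  File "h.py", line 7, in world
    cm=camera_model(name); px=np.atleast_2d(px); s=und(px,cm)
                                                   ~~~^^^^^^^
  File "h.py", line 5, in und
    return cv2.undistortPoints(np.array(px,float).reshape(-1,1,2),K,d).reshape(-1,2)
           ~~~~~~~~~~~~~~~~~~~^^^^^^^^^^^^^^^^^^^^^^^^^^^^^^^^^^^^^^^^
cv2.error: OpenCV(4.12.0) /io/opencv/modules/calib3d/src/undistort.dispatch.cpp:347: error: (-215:Assertion failed) CV_IS_MAT(_src) && CV_IS_MAT(_dst) && (_src->rows == 1 || _src->cols == 1) && (_dst->rows == 1 || _dst->cols == 1) && _src->cols + _src->rows - 1 == _dst->rows + _dst->cols - 1 && (CV_MAT_TYPE(_src->type) == CV_32FC2 || CV_MAT_TYPE(_src->type) == CV_64FC2) && (CV_MAT_TYPE(_dst->type) == CV_32FC2 || CV_MAT_TYPE(_dst->type) == CV_64FC2) in function 'cvUndistortPointsInternal'
```

View pics/w4.png

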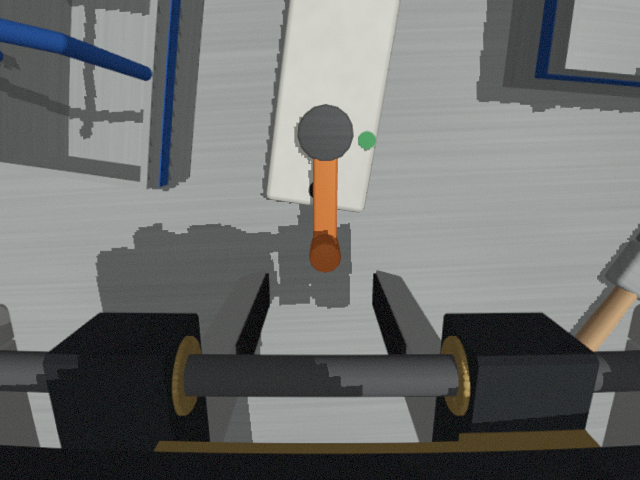

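Wrist view: hub at (326,132), grip top at (324,256) between the fingers, green "raised" dot at (366,140), black "lowered" dot at (313,190).

```bash
python3 - <<'E'
from m import *
st=get_state(); z=np.load("/tmp/w.npz"); d=z["d"]
for n,px in dict(hub=(326,132),grip=(324,254),green=(366,140),black=(313,190)).items(): print(n,world("wrist",px,d,st).round(4))
E
```

```text
hub [[ 0.5798 -0.0407  0.0604]]
grip [[ 0.5073 -0.0358  0.0853]]
green [[ 0.5738 -0.0675  0.0456]]
black [[ 0.5433 -0.0305  0.0565]]
```

Call:
move_arm --series '[{"x": 0.001, "y": -0.0015, "z": -0.03, "ax": 0, "ay": 0, "az": 0, "jaw": 0.05}, {"x": 0.001, "y": -0.0015, "z": -0.03, "ax": 0, "ay": 0, "az": 0, "jaw": 0.05}, {"x": 0, "y": 0, "z": -0.01, "ax": 0, "ay": 0, "az": 0, "jaw": 0.05}, {"x": 0, "y": 0, "z": 0, "ax": 0, "ay": 0, "az": 0, "jaw": 0.03}, {"x": 0, "y": 0, "z": 0, "ax": 0, "ay": 0, "az": 0, "jaw": 0.015}, {"x": 0, "y": 0, "z": 0, "ax": 0, "ay": 0, "az": 0, "jaw": 0.015}, {"x": 0, "y": 0, "z": 0, "ax": 0, "ay": 0, "az": 0, "jaw": 0.015}]' --force 12

```text
time_s: 8.0
tool_pos: [0.5075, -0.0362, 0.0657]
ee_rot: [[0.002, 0.999, -0.05], [-0.0, -0.05, -0.999], [-1.0, 0.002, 0.0]]
ft_force: [-0.7, 0.5, 0.3]
finger_gap: 0.0216
```

```bash
python3 - <<'E'
from m import *
st=get_state(); print(st["finger_gap"],np.round(st["tool_pos"],4),np.round(st["ft_force"],1))
# arc plan: axis c, start from grip, 8 deg steps
c=np.array([.579,-.041]); p=np.array(st["tool_pos"][:2]); v=p-c; print("r",np.hypot(*v),"ang",np.degrees(np.arctan2(v[1],v[0])))
a0=np.arctan2(v[1],v[0]); r=.075; a=a0+np.radians(np.arange(0,97,4)); q=c+r*np.c_[np.cos(a),np.sin(a)]
print((np.diff(q,axis=0)*1000).round(1).tolist())
E
```

```text
0.021578327577408924 [ 0.5075 -0.0362  0.0657] [-0.7  0.5  0.3]
r 0.07167651185202072 ang 176.13064974173656
[[-0.2, -5.2], [0.2, -5.2], [0.6, -5.2], [0.9, -5.2], [1.3, -5.1], [1.6, -5.0], [2.0, -4.8], [2.3, -4.7], [2.6, -4.5], [2.9, -4.3], [3.2, -4.1], [3.5, -3.9], [3.8, -3.6], [4.0, -3.4], [4.2, -3.1], [4.4, -2.8], [4.6, -2.4], [4.8, -2.1], [4.9, -1.8], [5.0, -1.4], [5.1, -1.1], [5.2, -0.7], [5.2, -0.4], [5.2, 0.0]]
```

Call:
move_arm --series '[{"x": -0.0002, "y": -0.0052, "z": 0, "ax": 0, "ay": 0, "az": 4, "jaw": 0.015}, {"x": 0.0002, "y": -0.0052, "z": 0, "ax": 0, "ay": 0, "az": 4, "jaw": 0.015}, {"x": 0.0006, "y": -0.0052, "z": 0, "ax": 0, "ay": 0, "az": 4, "jaw": 0.015}, {"x": 0.0009, "y": -0.0052, "z": 0, "ax": 0, "ay": 0, "az": 4, "jaw": 0.015}, {"x": 0.0013, "y": -0.0051, "z": 0, "ax": 0, "ay": 0, "az": 4, "jaw": 0.015}, {"x": 0.0016, "y": -0.005, "z": 0, "ax": 0, "ay": 0, "az": 4, "jaw": 0.015}, {"x": 0.002, "y": -0.0048, "z": 0, "ax": 0, "ay": 0, "az": 4, "jaw": 0.015}, {"x": 0.0023, "y": -0.0047, "z": 0, "ax": 0, "ay": 0, "az": 4, "jaw": 0.015}]'

```text
time_s: 8.8
tool_pos: [0.5171, -0.0754, 0.0656]
ee_rot: [[0.003, 0.871, 0.491], [0.001, 0.491, -0.871], [-1.0, 0.003, 0.001]]
ft_force: [4.5, 8.3, 0.3]
finger_gap: 0.0195
```

Call:
move_arm --series '[{"x": 0.0031, "y": -0.0042, "z": 0, "ax": 0, "ay": 0, "az": 4, "jaw": 0.015}, {"x": 0.0033, "y": -0.0041, "z": 0, "ax": 0, "ay": 0, "az": 4, "jaw": 0.015}, {"x": 0.0032, "y": -0.0041, "z": 0, "ax": 0, "ay": 0, "az": 4, "jaw": 0.015}, {"x": 0.0035, "y": -0.0039, "z": 0, "ax": 0, "ay": 0, "az": 4, "jaw": 0.015}, {"x": 0.0038, "y": -0.0036, "z": 0, "ax": 0, "ay": 0, "az": 4, "jaw": 0.015}, {"x": 0.004, "y": -0.0034, "z": 0, "ax": 0, "ay": 0, "az": 4, "jaw": 0.015}, {"x": 0.0042, "y": -0.0031, "z": 0, "ax": 0, "ay": 0, "az": 4, "jaw": 0.015}]'

```text
time_s: 9.5
tool_pos: [0.5421, -0.1006, 0.0656]
ee_rot: [[0.003, 0.539, 0.843], [0.002, 0.843, -0.539], [-1.0, 0.003, 0.001]]
ft_force: [3.5, 16.1, 1.4]
finger_gap: 0.0196
```

Call:
move_arm --series '[{"x": 0.0037, "y": -0.001, "z": 0, "ax": 0, "ay": 0, "az": 3, "jaw": 0.015}, {"x": 0.0038, "y": -0.0008, "z": 0, "ax": 0, "ay": 0, "az": 3, "jaw": 0.015}, {"x": 0.0034, "y": -0.0016, "z": 0, "ax": 0, "ay": 0, "az": 3, "jaw": 0.015}, {"x": 0.0035, "y": -0.0014, "z": 0, "ax": 0, "ay": 0, "az": 3, "jaw": 0.015}, {"x": 0.0035, "y": -0.0012, "z": 0, "ax": 0, "ay": 0, "az": 3, "jaw": 0.015}]'

```text
time_s: 10.0
tool_pos: [0.5591, -0.1075, 0.0655]
ee_rot: [[0.001, 0.304, 0.953], [0.001, 0.953, -0.304], [-1.0, 0.001, 0.001]]
ft_force: [-3.2, 8.1, 5.3]
finger_gap: 0.0196
```

Call:
move_arm --series '[{"x": 0.0036, "y": -0.0008, "z": 0, "ax": 0, "ay": 0, "az": 3, "jaw": 0.015}, {"x": 0.0037, "y": -0.0006, "z": 0, "ax": 0, "ay": 0, "az": 3, "jaw": 0.015}, {"x": 0.002, "y": -0.0002, "z": 0, "ax": 0, "ay": 0, "az": 2, "jaw": 0.015}, {"x": 0, "y": 0, "z": 0, "ax": 0, "ay": 0, "az": 0, "jaw": 0.015}]'

```text
time_s: 10.4
tool_pos: [0.5645, -0.109, 0.0645]
ee_rot: [[-0.007, 0.169, 0.986], [0.001, 0.986, -0.169], [-1.0, -0.0, -0.007]]
ft_force: [-22.7, 9.7, 19.1]
finger_gap: 0.0196
```

The force jumped at 258°, which is the raised stop (hook -y is about 259°). I'll open the fingers and rise away.

Call:
move_arm --series '[{"x": 0, "y": 0, "z": 0, "ax": 0, "ay": 0, "az": 0, "jaw": 0.03}, {"x": 0, "y": 0, "z": 0, "ax": 0, "ay": 0, "az": 0, "jaw": 0.05}, {"x": 0, "y": 0, "z": 0.01, "ax": 0, "ay": 0, "az": 0, "jaw": 0.05}, {"x": 0, "y": 0, "z": 0.03, "ax": 0, "ay": 0, "az": 0, "jaw": 0.05}, {"x": 0, "y": 0, "z": 0.04, "ax": 0, "ay": 0, "az": 0, "jaw": 0.05}, {"x": -0.02, "y": 0, "z": 0.04, "ax": 0, "ay": 0, "az": 0, "jaw": 0.05}, {"x": -0.03, "y": 0, "z": 0.03, "ax": 0, "ay": 0, "az": 0, "jaw": 0.05}, {"x": 0, "y": 0, "z": 0, "ax": 0, "ay": 0, "az": 0, "jaw": 0.05}]'

```text
time_s: 11.2
tool_pos: [0.5174, -0.1109, 0.2194]
ee_rot: [[0.005, 0.171, 0.985], [-0.004, 0.985, -0.171], [-1.0, -0.003, 0.006]]
ft_force: [0.3, -0.2, 0.1]
finger_gap: 0.05
```

```bash
python3 - <<'E'
from m import *
st=get_state(); print(np.round(st["tool_pos"],3),np.round(st["ft_force"],1),st["time_s"])
im,d=grab_frame("wrist"); s,ds=grab_frame("scene")
save("s5.png",np.hstack([cv2.resize(s[190:370,270:430],(400,450)),cv2.resize(im,(400,300))] if 0 else [cv2.resize(s[190:370,270:430],(400,450)),cv2.copyMakeBorder(cv2.resize(im,(400,300)),75,75,0,0,cv2.BORDER_CONSTANT)]))
for c,i,dd,S in [("wrist",im,d,st),("scene",s,ds,None)]:
    for col in ["red","orange","blue"]:
        box=(0,0,640,480) if c=="wrist" else (270,190,410,370)
        try: px,p=pts(c,i,dd,col,box,S)
        except cv2.error: print(c,col,0); continue
        k=(p[:,0]>.45)&(p[:,0]<.75)&(p[:,1]>-.2)&(p[:,1]<.2); p=p[k]; t=p[p[:,2]>p[:,2].max()-.006] if len(p) else p
        print(c,col,len(p),t.mean(0).round(4) if len(t) else 0, p[:,2].max() if len(t) else 0)
E
```

```text
[ 0.517 -0.111  0.219] [ 0.3 -0.2  0.1] 11.2
wrist red 0
wrist orange 459 [ 0.5616 -0.1126  0.0806] 0.08286300533744503
wrist blue 946 [0.6624 0.0433 0.0693] 0.07331366300286932
scene red 12 [0.6094 0.1082 0.1932] 0.1954480876435789
scene orange 121 [ 0.5651 -0.1102  0.0788] 0.08180381370860584
scene blue 380 [0.6266 0.1046 0.1875] 0.1913872518938312
```

View pics/s5.png

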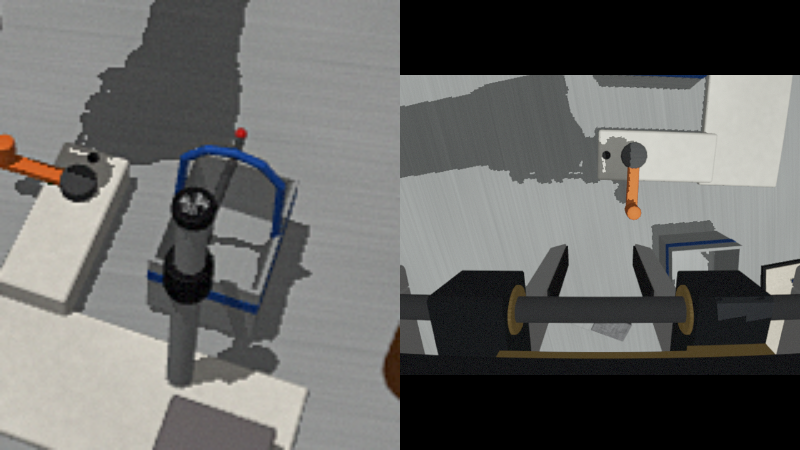

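The hook rose about 40 mm (tip 0.155 to 0.195), the bail rose 11 mm, and the handle points along the hook's -y. Before handing in, I'll push once with closed fingers to check the handle is firmly at its stop.

Call:
move_arm --series '[{"x": 0, "y": 0, "z": -0.04, "ax": 0, "ay": 0, "az": 0, "jaw": 0.0}, {"x": 0, "y": 0, "z": -0.04, "ax": 0, "ay": 0, "az": 0, "jaw": 0.0}, {"x": 0, "y": 0, "z": -0.04, "ax": 0, "ay": 0, "az": 0, "jaw": 0.0}, {"x": 0, "y": 0, "z": -0.034, "ax": 0, "ay": 0, "az": 0, "jaw": 0.0}, {"x": 0.01, "y": 0, "z": 0, "ax": 0, "ay": 0, "az": 0, "jaw": 0.0}, {"x": 0.01, "y": -0.001, "z": 0, "ax": 0, "ay": 0, "az": 0, "jaw": 0.0}]'

```text
time_s: 11.9
tool_pos: [0.5387, -0.1109, 0.0604]
ee_rot: [[-0.001, 0.17, 0.985], [0.001, 0.985, -0.17], [-1.0, 0.001, -0.002]]
ft_force: [-8.8, 1.4, -1.2]
finger_gap: 0.0054
```

Call:
move_arm --series '[{"x": 0.002, "y": 0, "z": 0, "ax": 0, "ay": 0, "az": 0, "jaw": 0.0}, {"x": 0.002, "y": 0, "z": 0, "ax": 0, "ay": 0, "az": 0, "jaw": 0.0}]'

```text
time_s: 12.1
tool_pos: [0.5413, -0.1114, 0.0611]
ee_rot: [[-0.003, 0.171, 0.985], [0.0, 0.985, -0.171], [-1.0, -0.0, -0.003]]
ft_force: [-15.1, 2.2, -2.2]
finger_gap: 0.0004
```

Call:
move_arm --series '[{"x": 0.002, "y": 0, "z": 0, "ax": 0, "ay": 0, "az": 0, "jaw": 0.0}, {"x": 0, "y": 0, "z": 0, "ax": 0, "ay": 0, "az": 0, "jaw": 0.0}]'

```text
time_s: 12.3
tool_pos: [0.5415, -0.1115, 0.061]
ee_rot: [[-0.005, 0.171, 0.985], [-0.0, 0.985, -0.171], [-1.0, -0.001, -0.005]]
ft_force: [-18.8, 3.1, 2.8]
finger_gap: 0.0005
```

The stop is firm: another 2 mm of command moved the tool only 0.2 mm, and the force rose to 19 N. I'll back off, rise and do the final check.

Call:
move_arm --series '[{"x": -0.015, "y": 0, "z": 0, "ax": 0, "ay": 0, "az": 0, "jaw": 0.0}, {"x": -0.02, "y": 0, "z": 0.02, "ax": 0, "ay": 0, "az": 0, "jaw": 0.0}, {"x": 0, "y": -0.02, "z": 0.04, "ax": 0, "ay": 0, "az": 0, "jaw": 0.0}, {"x": 0, "y": -0.02, "z": 0.04, "ax": 0, "ay": 0, "az": 0, "jaw": 0.0}, {"x": 0, "y": -0.02, "z": 0.04, "ax": 0, "ay": 0, "az": 0, "jaw": 0.0}, {"x": 0, "y": -0.02, "z": 0.04, "ax": 0, "ay": 0, "az": 0, "jaw": 0.0}, {"x": 0, "y": 0, "z": 0, "ax": 0, "ay": 0, "az": 0, "jaw": 0.0}, {"x": 0, "y": 0, "z": 0, "ax": 0, "ay": 0, "az": 0, "jaw": 0.0}]'

```text
time_s: 13.1
tool_pos: [0.5101, -0.1921, 0.2431]
ee_rot: [[0.004, 0.172, 0.985], [-0.002, 0.985, -0.172], [-1.0, -0.001, 0.004]]
ft_force: [0.5, 0.1, -0.4]
finger_gap: 0.0001
```

```bash
python3 - <<'E'
from m import *
for k in range(2):
    s,ds=grab_frame("scene"); 
    px,p=pts("scene",s,ds,"blue",(330,190,400,370)); t=p[p[:,2]>.1]; print("bail",t.mean(0).round(4),p[:,2].max().round(4))
    px,p=pts("scene",s,ds,"red",(330,190,400,300)); print("red",p.mean(0).round(4))
    # rim points: near z .08-.1 around the pail
    px,p=cloud("scene",ds); q=p[(p[:,2]>.083)&(p[:,2]<.102)&(abs(p[:,0]-.627)<.08)&(abs(p[:,1]-.105)<.07)]
    A=np.c_[q[:,:2],np.ones(len(q))]; print("rim n",len(q),"z",np.median(q[:,2]).round(4),"x",q[:,0].min().round(3),q[:,0].max().round(3))
    for lo,hi in [(.55,.6),(.6,.65),(.65,.72)]:
        r=q[(q[:,0]>lo)&(q[:,0]<hi)]; print("  ",len(r),np.percentile(r[:,2],[50,90]).round(4) if len(r) else 0)
t,dt=grab_frame("top")
save("f.png",np.hstack([cv2.resize(s[190:370,260:480],(440,360)),cv2.resize(t[140:370,140:370],(360,360))]))
print(get_state()["time_s"])
E
```

```text
bail [0.6285 0.1084 0.1625] 0.1919
red [0.6099 0.1079 0.1934]
rim n 311 z 0.089 x 0.557 0.699
   106 [0.0884 0.0908]
   60 [0.0899 0.0958]
   145 [0.089  0.0916]
bail [0.6285 0.1084 0.1627] 0.1915
red [0.6099 0.1079 0.1934]
rim n 318 z 0.089 x 0.556 0.699
   111 [0.0883 0.0912]
   61 [0.09   0.0929]
   146 [0.0891 0.0913]
13.25
```

View pics/f.png

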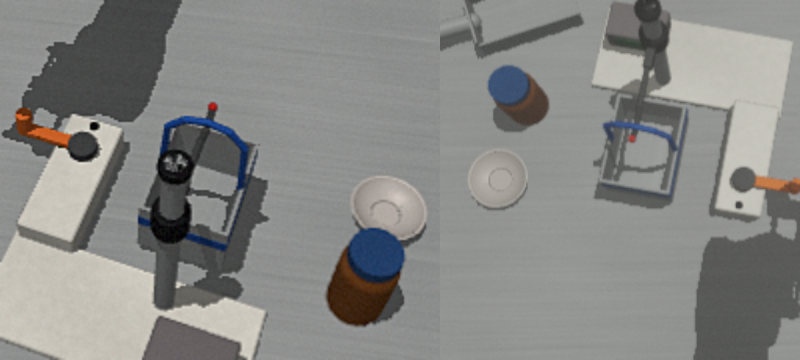

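The pail hangs still and level: rim z is 0.091 front and back, about 11 mm up. The handle is at its stop, and the jar and dish are untouched. Swing could still be settling, so I'll wait a moment before handing in.

Call:
move_arm --series '[{"x": 0, "y": 0, "z": 0, "ax": 0, "ay": 0, "az": 0, "jaw": 0}, {"x": 0, "y": 0, "z": 0, "ax": 0, "ay": 0, "az": 0, "jaw": 0}, {"x": 0, "y": 0, "z": 0, "ax": 0, "ay": 0, "az": 0, "jaw": 0}, {"x": 0, "y": 0, "z": 0, "ax": 0, "ay": 0, "az": 0, "jaw": 0}, {"x": 0, "y": 0, "z": 0, "ax": 0, "ay": 0, "az": 0, "jaw": 0}, {"x": 0, "y": 0, "z": 0, "ax": 0, "ay": 0, "az": 0, "jaw": 0}, {"x": 0, "y": 0, "z": 0, "ax": 0, "ay": 0, "az": 0, "jaw": 0}, {"x": 0, "y": 0, "z": 0, "ax": 0, "ay": 0, "az": 0, "jaw": 0}]'

```text
time_s: 14.05
tool_pos: [0.5087, -0.1916, 0.2405]
ee_rot: [[-0.0, 0.171, 0.985], [0.0, 0.985, -0.171], [-1.0, 0.0, -0.0]]
ft_force: [-0.0, -0.6, 0.3]
finger_gap: 0.0006
```

```bash
python3 - <<'E'
from m import *
s,ds=grab_frame("scene"); px,p=pts("scene",s,ds,"blue",(330,190,400,370)); t=p[p[:,2]>.1]; print("bail",t.mean(0).round(4),p[:,2].max().round(4))
print(finish_job())
E
```

```text
bail [0.6284 0.108  0.1635] 0.19
the job is handed in; nothing more can be done
None
```

The pail is hanging from the scale hook, and I handed the job in at about 14 s of the 58 s allowed. I took the pail nearest the base (0.54 m, against 0.70 m for the other one). I carried it by the bail to the lowered hook and set it down there. Then I gripped the orange handle and turned it until it met its raised stop.

- **Handle at its stop:** in a second push with closed fingers, 2 mm more command moved the tool only 0.2 mm and the force rose to 19 N. The handle started about 7° past its lowered position. The hook tip rose about 40 mm, which matches the travel that was left.
- **Pail hanging:** it hangs about 11 mm higher than when it stood on the bench, with the rim at 0.091 m front and back. Pictures about 0.8 s apart put the bail in the same place within 1 mm.
- **Robot and other things:** the arm is well clear of everything. The jar and the dish look unmoved. The brush was not in the last pictures I viewed, but the arm never went near it.
- **Disagreements:** the cameras differed by about 4 to 6 mm in x on the pail and the handle grip, so I used the wrist camera's relative measurements. While turning the handle, the force across the grip reached about 16 N because my arc was slightly too wide. The force was about 31 N overall at the stop, within the limits.

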